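Set the pour-over arm to its mark and cam it shut

TASK

The arm of the pour-over coffee stand has slipped down its post: take its wooden handle together with the open cam lever beside it lightly between the fingers, raise the arm until the top of its collar meets the rubber marker ring on the post, and turn it so that the dripper ring is centred over the mug. Only then, with the arm still held there, squeeze the lever shut against the handle. Finish still holding handle and lever squeezed together at that height, without letting go, because the dripper is about to be set in; leave the mug, marker ring and the other things where they are.

Things in the scene. Friction and masses are not known exactly. Their poses are not given: they have to be found in the camera images.
- stand: pour-over stand that cannot be moved: round dark foot, 120 mm across and 26 mm high, with an upright steel post 14 mm thick, 291 mm high in all. Origin on the post's axis at worktop height, z up
- marker_under (a point): centre (on the post's axis) of the underside of the black rubber marker ring, 23 mm across and 5 mm high, that sits tight on the post above the collar; it only shifts if pushed up with about 14 N, and shows the height to set
- collar_top (a point): centre (on the post's axis) of the top face of the collar, 34 mm across and 44 mm high, that slides on the post and carries the arm. While the lever is open it falls down the post if let go. The middle height of handle, lever and dripper ring lies 22 mm below this point
- carriage (a joint): height of the collar above its lowest position, m, 0 to 0.13; the moving parts weigh about 0.35 kg in all
- pour_arm (a joint): arm angle about the post, rad, -0.9 to 0.9, counter-clockwise from above, 0 with the dripper ring on the stand's +x side. It turns easily (0.1 N m) while the lever is open: fingers that shut the lever with a still hand turn the handle by half the lever's travel, until handle and lever lie centred between them. The shut lever clamps height and angle
- ring_center (a point): centre of the dripper ring (bar 8 mm thick, 100 mm across outside, 84 mm inside) at the other end of the arm, 130 mm from the post's axis. Axes are the arm's: x from the post to the ring (so the handle points to -x), y across the handle on the lever's side, z up
- grip (a point): where to hold: on the arm, 78 mm from the post's axis on the handle's side, at the handle's middle height, midway across handle and shut lever. Axes are the arm's, as for the dripper ring. In these axes the handle's outer face is at y = -16.5 mm, the outer face of the shut lever at y = +16.5 mm; with the lever shut the two together are 33 mm wide, with it fully open 60 to 65 mm here
- handle: dark wooden handle of the arm, a bar 14 mm wide and 22 mm high that runs from 26 to 112 mm from the post's axis, its middle 11 mm from the arm's centre line on the side away from the lever. Origin on the post's axis at middle height, axes as the arm's
- lever_bar: steel bar of the cam lever, 10 mm wide and 19 mm high, beside the handle and as long. Origin at its pin, upright, 4 mm from the post's axis towards the handle and 22.5 mm to the lever's side
- lever (a joint): angle of the cam lever, rad: 0 shut (parallel to the handle), about 0.36 fully open (tip swung away from the handle). Stiff; stays where it is left: about 9 to 10 N at the grip point moves it, so a light squeeze of 5 to 7 N holds and carries the arm without shutting it, while 25 to 35 N shuts it. Over the last 0.25 rad its cam presses the post and clamps the arm
- mug: pale stoneware mug, 82 mm across, 76 mm high, with a handle; origin under the middle of mug and handle together
- mug_mouth (a point): centre of the mug's mouth, 76 mm above the worktop
- dripper: white ceramic coffee dripper standing upside down, a cone 111 mm across and 90 mm high with a loop handle; a bystander. Origin on its axis, at the underside
- coffee_jar: glass jar of coffee with a red lid, 81 mm across and 145 mm high; a bystander. Origin under its middle
- water_jug: stoneware jug with a handle, 116 x 150 x 126 mm; a bystander. Origin under its middle
- spoon: steel teaspoon 138 mm long lying on the worktop; a bystander. Origin under its middle
Not all that is in view belongs to the job. Leave any green look-alike of the mug alone.

How it is judged (in metres and radians):
On the way:
1. the arm is held in the fingers at the marker ring, its dripper ring over the mug, while the lever is still open (z of collar_top in the frame of marker_under between -0.006 and 0.006 m and value of joint lever above 0.12 rad and horizontal distance between ring_center and mug_mouth below 0.045 m and contact force between the fingers and handle above 0.5 N), for 0.2 s.
At the end, for the whole second after the job is handed in: Collar top within 5 mm of the marker ring's underside (ring shifted under 6 mm); lever shut (under 0.05 rad); dripper ring centred within 25 mm over the mug's mouth; fingers at rest within 40 mm of the grip point, squeezing handle and lever with over 2 N each (z of collar_top in the frame of marker_under between -0.005 and 0.005 m and distance of marker_under from where it was at the start of the episode below 0.006 m and value of joint lever below 0.05 rad and horizontal distance between ring_center and mug_mouth below 0.025 m and contact force between the fingers and handle above 2 N and contact force between the fingers and lever_bar above 2 N and distance between the grasp point and grip below 0.04 m and linear speed of handle below 0.02 m/s); the arm keeps its last pose, push and grip.
It fails at once if the mug is pushed 15 mm or more, or tipped (distance of mug from where it was at the start of the episode above 0.015 m or angle between mug's own z axis and vertical above 0.2 rad).
It fails at once if the dripper, the coffee jar, the jug or the spoon is moved 20 mm or more (distance of any of dripper, coffee_jar, water_jug, spoon from where it was at the start of the episode above 0.02 m).
It also fails if it takes over 35 s, if anything falls off the work surface, if the arm or the gripper's body presses on something with over 40 N, if the wrist force passes 120 N, or if a joint passes its speed limit or range.

ROBOT

A 6-joint arm with a two-finger parallel gripper is mounted at the origin on a cart in front of the work surface, level with it; the furniture and walls round the work are solid. World frame = base frame: x ahead of the robot, y to its left, z up, the work surface at z = 0. Lengths are in m, angles in degrees, forces in N, time in s.
With the tool pointing down it reaches from about 0.4 to 0.825 m from the base axis. Payload 7 kg.
Tool frame: the origin (TCP) lies at the very end of the fingers, on their centre line; the grasp point (between the pads) lies 19 mm behind it; z points along the fingers, y is the line along which they close (so a half turn about z gives the same grasp; the last joint's range is limited). The gripper opens to 88 mm and grips with 3 to 60 N. Pads are 19 mm wide; open, the fingers measure 130 mm over their backs; the gripper's body (78 mm by 193 mm) begins 47 mm behind the grasp point.
Start: joints at [-46.69, 20.546, 0.682, 0, -70.136, -16.507], TCP at [0.304, -0.602, 0.227] pointing down, gripper open.
Joint ranges: [-176.03, 176.03], [-82.01, 121.73], [-58.28, 71.71], [-173.87, 95.51], [-174.79, -0.11], [-173.66, 173.66]. Speed limits (degrees/s): [136.94, 136.94, 172.46, 180, 180, 180].

INTERFACE

Orientations are given as [roll, pitch, yaw] about the fixed x, y, z axes, in that order (R = Rz(yaw) Ry(pitch) Rx(roll)).
In Python, from plant import ctrl, cams, workorder gives the robot as it stands.
- The arm moves only by the tool play_rows, never from a script. Its argument "motion" is a list of rows, each an object of numbers: "x", "y", "z": the shift along the tool's x, y, z normalised to -1 to 1, where 1 is 0.025 m; "rx", "ry", "rz": the turn, a rotation vector about the tool's x, y, z normalised to -1 to 1, where 1 is 4 degrees. A call has 1 to 20 rows; each row shifts and turns the commanded pose from where the row before left it, along the tool's axes as they then stand; what a row does not reach is not made up. A row lasts 1/8 s, in which the tool goes at most 62.5 mm and 10.7 degrees, less where a joint would pass 70% of its speed; a pose out of reach is approached as far as the arm can. A call with a number of a shift or a turn outside -1 to 1 is refused whole. A call with a gripper value outside its range is refused whole. "fingers" is the opening, from -1 (shut) to 1 (fully open), set as the call begins (left out, the last holds). The fingers move at their own pace and stop on an object; the grip force is fixed at half the most. Time passes only in rows, so rows that do not move let the fingers close. It gives the time, the measured TCP pose, the force, the opening and the grip force at its end, in the units of the state.
- ctrl.get_obs(): the state, without advancing time (a new reading comes with each control period).
- cams.snapshot(name): name is "side" or "top" or "wrist"; returns the picture (480x640x3 uint8, blue, green, red); there is no depth.
- cams.get_calibration(name): a dict with "vertical_fov" (degrees; the focal length in pixels is half the picture's height over the tangent of half this angle, whatever the lens; pixels are square), "cx", "cy" (the principal point, pixels), "position" and "rotation" of the camera in the world. Camera axes: x right, y up, looking along -z (the intrinsics and any distortion apply to the point x, -y, -z); pixel columns grow to the right and rows downward; lengths in m; the calibration is good to about 2 mm. A picture is of the moment at which its call begins: read the wrist's pose just before it. get_calibration takes no time and is no camera call; for the wrist camera it gives the pose at the moment of the call.
- workorder.close_job(): hands the job in; it is judged then, once.
The state is a dict: "clock": time; "joint_pos": joint angles; "qvel": joint speeds; "tau": joint torques, N m; "tool_pos": TCP position; "orientation": TCP orientation; "force": force on the tool from outside, world axes, zero at the start; "moment": the same for the moment, N m; "opening": finger opening in m; "gripper_force": force on a finger pad.
Only numpy, scipy, OpenCV 4.12 (cv2) and the standard library are available. Lean on these libraries where they do the work, as an engineer would, in place of code of your own. Each camera call takes 0.05 s, during which the arm holds its last target. There are 200 camera calls.

## Working session

There is one attempt and no reset: what is moved stays moved. The work goes in short steps, Python scripts to look and compute and a tool call to move; the robot and the scene stay as the last step left them, time stands still between calls to the robot, and variables do not carry over. Pictures are saved under pics/ and viewed, at most 10 in all, crops included, and the job is handed in when it is done.

Besides the shell and the picture viewer there is one more tool, called after "Request:" as name([rows], argument=value, ...), one row to a line, values as JSON. play_rows: Moves the arm, as the interface text tells. Its arguments: {"type":"object","properties":{"motion":{"type":"array"},"fingers":{"type":"number"}},"required":["motion"]}

```bash
mkdir -p pics; cat > h.py <<'E'
import numpy as np, cv2
from plant import ctrl, cams, workorder
def snap(n,f=None):
    c=cams.get_calibration(n); im=cams.snapshot(n)
    if f: cv2.imwrite('pics/'+f,im)
    return im,c
def ray(c,u,v):
    f=240/np.tan(np.radians(c['vertical_fov'])/2)
    d=np.array([(u-c['cx'])/f,-(v-c['cy'])/f,-1.]); k=c.get('distortion')
    R=np.array(c['rotation']); return np.array(c['position']),R@d
def onz(c,u,v,z):
    p,d=ray(c,u,v); return p+d*(z-p[2])/d[2]
def tri(c1,a,c2,b):
    p,d=ray(c1,*a);q,e=ray(c2,*b)
    s=np.linalg.lstsq(np.c_[d,-e],q-p,rcond=None)[0]
    x,y=p+s[0]*d,q+s[1]*e; return (x+y)/2,np.linalg.norm(x-y)
def proj(c,X):
    f=240/np.tan(np.radians(c['vertical_fov'])/2)
    x=np.array(c['rotation']).T@(np.array(X)-np.array(c['position']))
    return c['cx']+f*x[0]/-x[2], c['cy']-f*x[1]/-x[2]
E
python3 - <<'E'
from h import *
for n in('side','top'):
    im,c=snap(n,n+'.png'); print(n,c)
print(ctrl.get_obs())
E
```

```text
side {'vertical_fov': 53.44863353036692, 'cx': 320.4609606323425, 'cy': 238.14151352987267, 'position': array([0.32487817, 0.7704095 , 0.71100228]), 'rotation': array([  55.89487233,   -0.51401827, -162.01898671])}
top {'vertical_fov': 43.901381845221024, 'cx': 308.6708202047459, 'cy': 245.0179884296776, 'position': array([ 0.47569394, -0.01727848,  1.60312235]), 'rotation': array([  2.90790832,   0.67612433, -89.49382846])}
{'clock': 0.1, 'joint_pos': array([-4.66893356e+01,  2.05877927e+01,  6.35871061e-01, -1.72638829e-02,
       -7.01373307e+01, -1.65064150e+01]), 'qvel': array([-0.07452865, -0.12310344,  0.04544317,  0.0053145 , -0.05305838,
        0.13401178]), 'tau': array([-1.32003886e-03, -5.84163237e+01,  2.93753332e+01,  7.01544419e+00,
        1.02435448e-02, -8.16376291e-05]), 'tool_pos': array([ 0.30413138, -0.60207053,  0.22568873]), 'orientation': array([ 1.79909815e+02, -9.79991892e-03, -1.53201621e+02]), 'force': array([-0.10028121,  0.1287319 ,  0.3224067 ]), 'moment': array([-0.02485201, -0.00514054,  0.01753574]), 'gripper_force': 0.0, 'opening': 0.08780687645432168}
```

View pics/side.png

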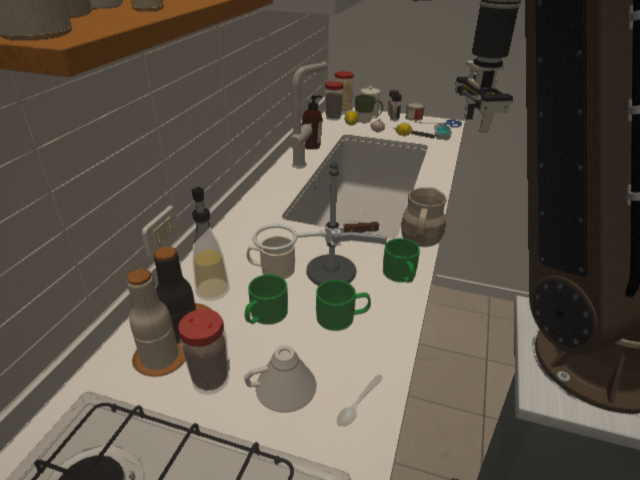

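View pics/top.png

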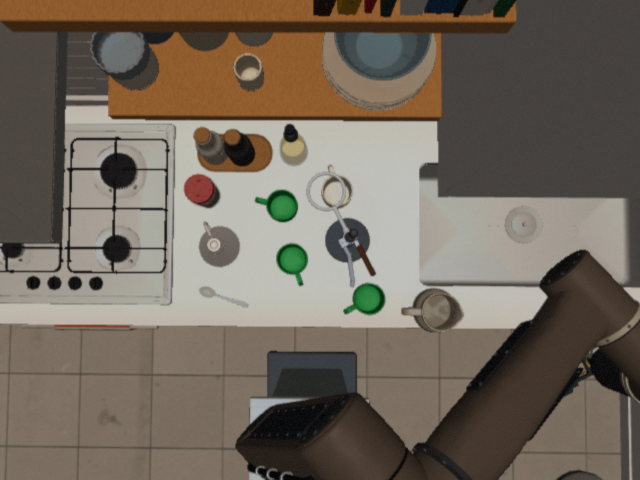

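Candidates for the mug: the pale one at top (336,192) / side (278,253), which is the one by the ring. Green look-alikes are at top (282,206), (292,259) and (368,298), and there's a small pale cup on the shelf at (248,68). I choose the pale one. The wooden handle is at top (362,255) and the steel lever at (351,268). I'll check this in a close crop.

```bash
cat >> h.py <<'E'
from scipy.spatial.transform import Rotation as Ro
_g=cams.get_calibration
def cal(n):
    c=dict(_g(n)); r=np.array(c['rotation'])
    if r.shape==(3,): c['rotation']=Ro.from_euler('xyz',r,degrees=True).as_matrix()
    return c
cams_get=cal
def snap(n,f=None):
    c=cal(n); im=cams.snapshot(n)
    if f: cv2.imwrite('pics/'+f,im)
    return im,c
E
python3 - <<'E'
from h import *
t=cv2.imread('pics/top.png')[155:305,290:390]; s=cv2.imread('pics/side.png')[150:300,240:400]
a=cv2.resize(t,None,fx=3.6,fy=3.6,interpolation=2); b=cv2.resize(s,None,fx=2.7,fy=2.7,interpolation=2)
o=np.zeros((540,800,3),np.uint8); o[:540,:360]=a; o[:405,365:797]=b; cv2.imwrite('pics/c1.png',o)
ct=cal('top')
for n,p,z in[('foot',(347,240),.026),('posttop',(351,236),.291),('mug',(336,192),.076)]: print(n,onz(ct,*p,z))
E
```

```text
foot [ 0.56980064 -0.09946144  0.026     ]
posttop [ 0.56289992 -0.0944218   0.291     ]
mug [ 0.69055136 -0.06782561  0.076     ]
```

View pics/c1.png

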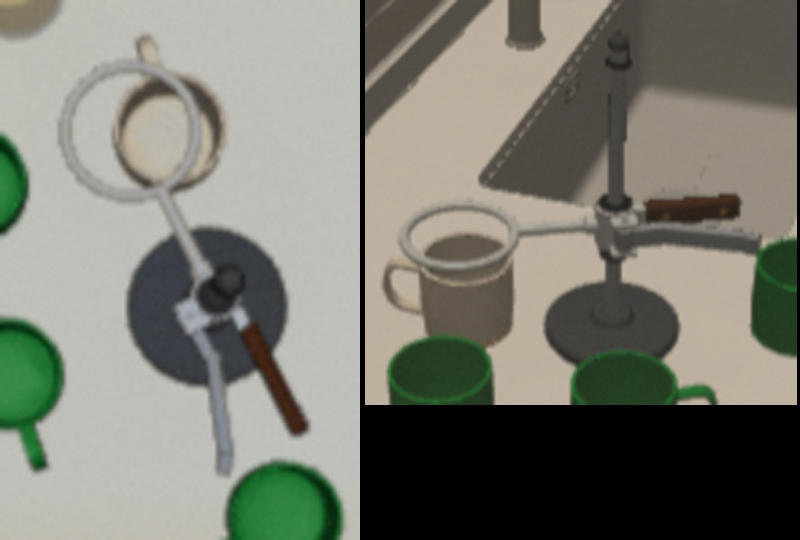

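The crop shows the pale mug partly under the ring, with the dark wooden handle and the open steel lever beside it. There are two black rings on the post: one near the top at side ≈(334,171), and one right at the collar at ≈(332,225). Next I'll measure heights along the post.

```bash
python3 - <<'E'
from h import *
s=cv2.imread('pics/side.png'); t=cv2.imread('pics/top.png')
cs,ct=cal('side'),cal('top')
# foot centre: dark contour in top; ellipse of dark foot top
g=cv2.cvtColor(t,cv2.COLOR_BGR2GRAY); 
# pale mug, ring
hsv=cv2.cvtColor(t,cv2.COLOR_BGR2HSV)
# foot via dark mask
m=((g<85)&(hsv[...,1]<110)).astype(np.uint8); m[:200]=0;m[285:]=0;m[:,:315]=0;m[:,385:]=0
cn=max(cv2.findContours(m,0,2)[0],key=cv2.contourArea); h=cv2.convexHull(cn); e=cv2.fitEllipse(h); print('foot ell',e, onz(ct,*e[0],.026))
F=onz(ct,*e[0],.026)[:2]
A,B=proj(cs,[*F,.026]),proj(cs,[*F,.291]); print('side axis',A,B,'top posttop',proj(ct,[*F,.291]))
for z in np.arange(.02,.3,.02): print(round(z,2),np.round(proj(cs,[*F,z]),1),end=';')
z=cv2.resize(s[155:290,300:400],None,fx=6,fy=4.4,interpolation=2)
o=np.vstack([z]); cv2.imwrite('pics/c2.png',o)
E
```

```text
foot ell ((355.5805969238281, 238.56903076171875), (24.246212005615234, 46.06169891357422), 167.17282104492188) [ 0.57378555 -0.12217105  0.026     ]
side axis (np.float64(333.98196429954794), np.float64(258.16066592553756)) (np.float64(337.11706247859894), np.float64(156.77533257353932)) top posttop (np.float64(363.61093049033883), np.float64(231.1781932271737))
0.02 [333.9 260.2];0.04 [334.1 253.5];0.06 [334.3 246.6];0.08 [334.6 239.7];0.1 [334.8 232.6];0.12 [335.  225.3];0.14 [335.2 217.9];0.16 [335.5 210.4];0.18 [335.7 202.7];0.2 [335.9 194.8];0.22 [336.2 186.8];0.24 [336.4 178.6];0.26 [336.7 170.2];0.28 [337.  161.6];
```

View pics/c2.png

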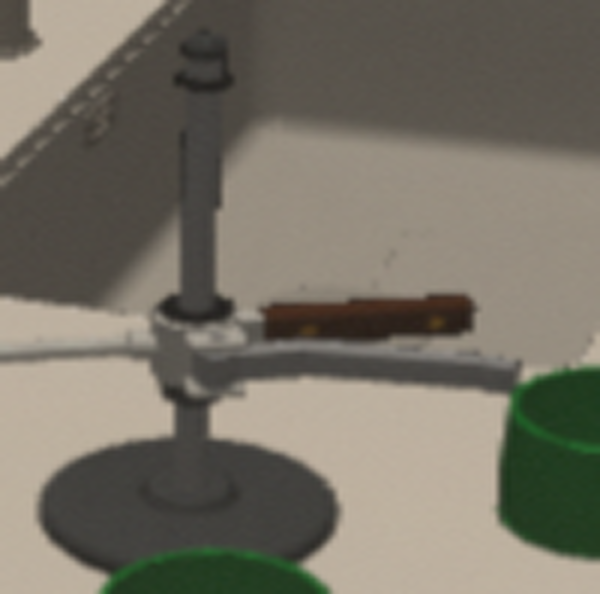

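```bash
python3 - <<'E'
from h import *
cs,ct=cal('side'),cal('top')
F=onz(ct,347.6,240.0,.026); print('F',F)
print('F proj side foot',proj(cs,F),'expect~(331.5,~267); top of post in top',proj(ct,[*F[:2],.291]),'expect (353.9,232)')
tf=lambda X,Y:(290+X/3.6,155+Y/3.6); sf=lambda X,Y:(300+X/6,155+Y/4.4)
print('foot side centre onz',onz(cs,*sf(189,503),.026))
for z in np.arange(.06,.30,.02): print(round(z,2),np.round(proj(cs,[*F[:2],z]),1),end=';')
M=onz(ct,*tf(169,132),.076); print('\nmug',M, M[:2]-F[:2],np.linalg.norm(M[:2]-F[:2]),np.degrees(np.arctan2(*(M-F)[[1,0]])))
for zr in(.09,.1): 
  r=onz(ct,*tf(129,129),zr); d=r-F; print('ring',r,np.hypot(*d[:2]),np.degrees(np.arctan2(d[1],d[0])))
  for n,p in(('handle end',(300,428)),('lever end',(224,470))):
    e=onz(ct,*tf(*p),zr); d=e-F; print(n,e,np.hypot(*d[:2]),np.degrees(np.arctan2(-d[1],-d[0])))
print('tri handle end',tri(ct,tf(300,430),cs,sf(472,315)),'lever end',tri(ct,tf(224,470),cs,sf(518,378)))
# ring from side crop1 : centre (459,238)
print('ring tri',tri(ct,tf(129,129),cs,(240+(459-365)/2.7,150+238/2.7)))
w=cal('wrist');print(w['position'],w['rotation'][:,2],w['vertical_fov'])
E
```

```text
F [ 0.56981357 -0.10105095  0.026     ]
F proj side foot (np.float64(333.0393969933741), np.float64(263.4915313662671)) expect~(331.5,~267); top of post in top (np.float64(354.02278654232674), np.float64(232.89766474999647)) expect (353.9,232)
foot side centre onz [ 0.56673784 -0.0783152   0.026     ]
0.06 [333.4 251.9];0.08 [333.6 244.9];0.1 [333.8 237.7];0.12 [334.  230.4];0.14 [334.2 222.9];0.16 [334.5 215.3];0.18 [334.7 207.5];0.2 [334.9 199.6];0.22 [335.2 191.4];0.24 [335.4 183.1];0.26 [335.7 174.6];0.28 [335.9 166. ];
mug [ 0.69143323 -0.07025376  0.076     ] [0.12161966 0.03079719] 0.12545839209079454 14.210043026390371
ring [ 0.69139384 -0.04137639  0.09      ] 0.13543564937779778 26.142928550992707
handle end [ 0.48047286 -0.16331001  0.09      ] 0.10889423045192013 34.87157084180968
lever end [ 0.45047982 -0.1099912   0.09      ] 0.11966818145644559 4.284482196397278
ring [ 0.68996831 -0.04121713  0.1       ] 0.13422834207411943 26.47206468397522
handle end [ 0.48044128 -0.16234491  0.1       ] 0.10837138297687736 34.44339498591108
lever end [ 0.45064645 -0.10937848  0.1       ] 0.11945773453150137 3.99739087115697
tri handle end (array([ 0.47907858, -0.16113684,  0.11245144]), np.float64(0.00012657249756360718)) lever end (array([ 0.4506361 , -0.10865272,  0.11242077]), np.float64(0.0004401925025595456))
ring tri (array([ 0.68912869, -0.0407707 ,  0.11136589]), np.float64(0.0016353373673430136))
[ 0.23841436 -0.63420123  0.38376512] [-0.23979481 -0.12265501  0.96304423] 69.77889781843204
```

Request:
play_rows([
  {"rz":1},
  {"rz":1},
  {"rz":0.95},
  {"x":-0.72,"y":0.978},
  {"x":-0.72,"y":0.978},
  {"x":-0.72,"y":0.978},
  {"x":-0.72,"y":0.978},
  {"x":-0.72,"y":0.978},
  {"x":-0.72,"y":0.978},
  {"x":-0.72,"y":0.978},
  {"x":-0.72,"y":0.978},
  {"x":-0.72,"y":0.978},
  {"x":-0.72,"y":0.978},
  {"x":-0.72,"y":0.978},
  {"x":-0.72,"y":0.978},
  {"x":-0.72,"y":0.978},
  {"x":-0.72,"y":0.978},
  {"x":-0.72,"y":0.978},
  {"x":-0.72,"y":0.978},
  {"x":-0.72,"y":0.978},
], fingers=1)

```text
$.motion[0]: bad value
```

Request:
play_rows([
  {},
  {},
])

```text
$.motion[0]: bad value
```

```bash
python3 - <<'E'
from h import *
im,c=snap('wrist','w1.png'); o=ctrl.get_obs(); print(o['tool_pos'],o['orientation'],o['force'])
for n,X in(('tcp at z.11',[*o['tool_pos'][:2],.11]),('post.29',[.5698,-.101,.291]),('target grip',[.4942,-.1201,.11])): print(n,proj(c,X))
np.save('w1.npy',c,allow_pickle=True)
E
```

```text
[ 0.30419818 -0.60216414  0.22584147] [ 1.79927631e+02 -6.58383476e-03 -1.53199771e+02] [-0.00901143 -0.13084483 -0.75335095]
tcp at z.11 (np.float64(306.0592569928337), np.float64(236.41558002194512))
post.29 (np.float64(786.8027588787028), np.float64(962.76983008975))
target grip (np.float64(611.8898514619821), np.float64(568.1585868448151))
```

View pics/w1.png

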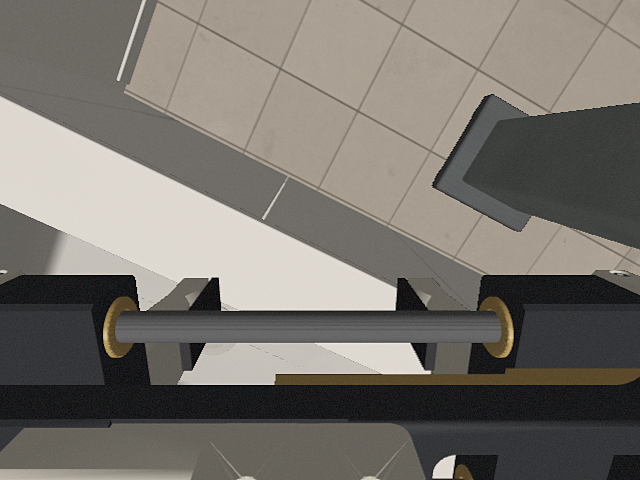

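The move was refused because each row needs all six numbers. The picture, taken from the start pose, shows only floor and worktop edge, with the fingertips at about (205,330) and (410,330). I'll resend with full rows.

Request:
play_rows([
  {"x":0,"y":0,"z":0,"rx":0,"ry":0,"rz":1},
  {"x":0,"y":0,"z":0,"rx":0,"ry":0,"rz":1},
  {"x":0,"y":0,"z":0,"rx":0,"ry":0,"rz":0.95},
  {"x":-0.72,"y":0.978,"z":0,"rx":0,"ry":0,"rz":0},
  {"x":-0.72,"y":0.978,"z":0,"rx":0,"ry":0,"rz":0},
  {"x":-0.72,"y":0.978,"z":0,"rx":0,"ry":0,"rz":0},
  {"x":-0.72,"y":0.978,"z":0,"rx":0,"ry":0,"rz":0},
  {"x":-0.72,"y":0.978,"z":0,"rx":0,"ry":0,"rz":0},
  {"x":-0.72,"y":0.978,"z":0,"rx":0,"ry":0,"rz":0},
  {"x":-0.72,"y":0.978,"z":0,"rx":0,"ry":0,"rz":0},
  {"x":-0.72,"y":0.978,"z":0,"rx":0,"ry":0,"rz":0},
  {"x":-0.72,"y":0.978,"z":0,"rx":0,"ry":0,"rz":0},
  {"x":-0.72,"y":0.978,"z":0,"rx":0,"ry":0,"rz":0},
  {"x":-0.72,"y":0.978,"z":0,"rx":0,"ry":0,"rz":0},
  {"x":-0.72,"y":0.978,"z":0,"rx":0,"ry":0,"rz":0},
  {"x":-0.72,"y":0.978,"z":0,"rx":0,"ry":0,"rz":0},
  {"x":-0.72,"y":0.978,"z":0,"rx":0,"ry":0,"rz":0},
  {"x":-0.72,"y":0.978,"z":0,"rx":0,"ry":0,"rz":0},
  {"x":-0.72,"y":0.978,"z":0,"rx":0,"ry":0,"rz":0},
  {"x":-0.72,"y":0.978,"z":0,"rx":0,"ry":0,"rz":0},
], fingers=1)

```text
clock: 2.65
tool_pos: [0.4924, -0.1207, 0.2265]
orientation: [180.0, -0.0, -165.0]
force: [0.5, 0.2, 0.2]
opening: 0.0872
gripper_force: 0.0
```

Request:
play_rows([
  {"x":0,"y":0,"z":0,"rx":0,"ry":0,"rz":0},
  {"x":0,"y":0,"z":0,"rx":0,"ry":0,"rz":0},
])

```text
clock: 2.9
tool_pos: [0.4921, -0.1218, 0.2264]
orientation: [180.0, -0.0, -165.0]
force: [1.6, -0.4, 0.7]
opening: 0.0878
gripper_force: 0.0
```

```bash
python3 - <<'E'
from h import *
im,c=snap('wrist','w2.png'); o=ctrl.get_obs(); print(o['clock'],o['tool_pos'],o['orientation'],o['force'],o['joint_pos'])
for n,X in(('tcp at z.11',[*o['tool_pos'][:2],.11]),('target grip',[.4942,-.1201,.11]),('handle end',[.4795,-.1615,.11]),('lever end',[.4506,-.1088,.11])): print(n,proj(c,X))
E
```

```text
2.95 [ 0.49197306 -0.12210902  0.22643237] [ 1.79994160e+02 -2.09861011e-02 -1.65006781e+02] [ 0.31680758 -0.24750094 -0.13049203] [ 8.29127036e+00  4.60500296e+00 -2.01290408e+01 -3.68835033e-03
 -6.52874805e+01 -8.32965098e+01]
tcp at z.11 (np.float64(306.2274875779786), np.float64(236.31711307500234))
target grip (np.float64(307.8756677544614), np.float64(239.43910556028803))
handle end (np.float64(263.13144347114763), np.float64(209.6487582118291))
lever end (np.float64(335.8119476675396), np.float64(192.06921944015085))
```

View pics/w2.png

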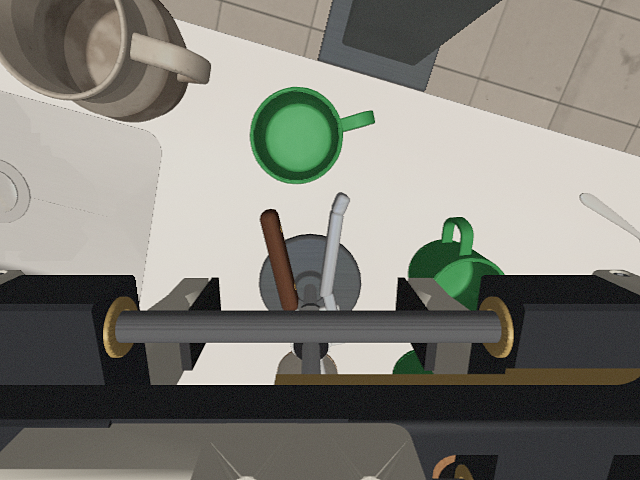

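The picture shows handle and lever straddling the tool centre: handle end at (268,213) and lever end at (341,197), with outer edges about 267 and 341 at the TCP row 236. The width works out to ≈59 mm, as expected. I'll move 4 mm forward and descend in two stages.

Request:
play_rows([
  {"x":-0.16,"y":0,"z":0.6,"rx":0,"ry":0,"rz":0},
  {"x":0,"y":0,"z":0.6,"rx":0,"ry":0,"rz":0},
  {"x":0,"y":0,"z":0.6,"rx":0,"ry":0,"rz":0},
  {"x":0,"y":0,"z":0.6,"rx":0,"ry":0,"rz":0},
  {"x":0,"y":0,"z":0,"rx":0,"ry":0,"rz":0},
])

```text
clock: 3.58
tool_pos: [0.4952, -0.1209, 0.165]
orientation: [180.0, -0.2, -165.0]
force: [0.5, -0.1, -0.5]
opening: 0.0876
gripper_force: 0.0
```

Request:
play_rows([
  {"x":0,"y":0,"z":0.5,"rx":0,"ry":0,"rz":0},
  {"x":0,"y":0,"z":0.5,"rx":0,"ry":0,"rz":0},
  {"x":0,"y":0,"z":0.5,"rx":0,"ry":0,"rz":0},
  {"x":0,"y":0,"z":0.5,"rx":0,"ry":0,"rz":0},
  {"x":0,"y":0,"z":0.5,"rx":0,"ry":0,"rz":0},
  {"x":0,"y":0,"z":0.5,"rx":0,"ry":0,"rz":0},
  {"x":0,"y":0,"z":0,"rx":0,"ry":0,"rz":0},
  {"x":0,"y":0,"z":0,"rx":0,"ry":0,"rz":0},
])

```text
clock: 4.58
tool_pos: [0.4965, -0.1208, 0.0917]
orientation: [-180.0, 0.0, -165.0]
force: [-0.1, -0.6, 0.2]
opening: 0.0875
gripper_force: 0.0
```

```bash
python3 - <<'E'
from h import *
a,c=snap('wrist'); b,_=snap('side'); t,_=snap('top'); o=ctrl.get_obs(); print(o['clock'],o['tool_pos'],o['force'])
A=cv2.resize(a[130:400,160:460],(400,360)); B=cv2.resize(b[150:285,290:440],(400,360),interpolation=2)
cv2.imwrite('pics/g1.png',np.hstack([A,B])); cv2.imwrite('pics/t1.png',t)
E
```

```text
4.725 [ 0.4965283  -0.12072243  0.09205367] [0.18210702 0.24158482 0.39588999]
```

View pics/g1.png

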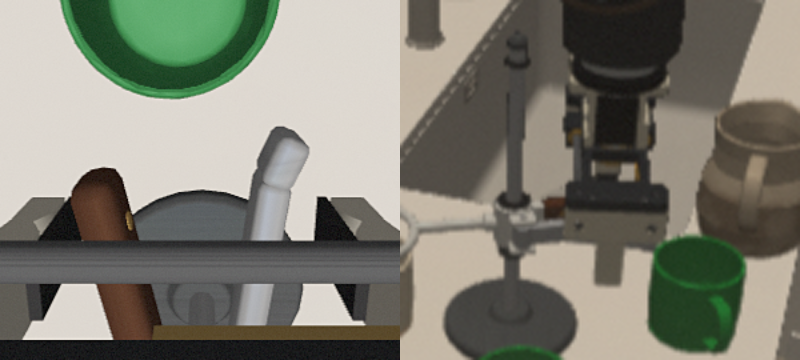

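Handle and lever are both between the pads. Now I'll close gently by position.

Request:
play_rows([
  {"x":0,"y":0,"z":0,"rx":0,"ry":0,"rz":0},
  {"x":0,"y":0,"z":0,"rx":0,"ry":0,"rz":0},
  {"x":0,"y":0,"z":0,"rx":0,"ry":0,"rz":0},
  {"x":0,"y":0,"z":0,"rx":0,"ry":0,"rz":0},
], fingers=0.38)

```text
clock: 5.22
tool_pos: [0.4961, -0.1209, 0.0916]
orientation: [-180.0, -0.0, -165.0]
force: [0.1, -1.4, -0.6]
opening: 0.061
gripper_force: 0.5
```

Request:
play_rows([
  {"x":0,"y":0,"z":0,"rx":0,"ry":0,"rz":0},
  {"x":0,"y":0,"z":0,"rx":0,"ry":0,"rz":0},
  {"x":0,"y":0,"z":0,"rx":0,"ry":0,"rz":0},
], fingers=0.33)

```text
clock: 5.6
tool_pos: [0.496, -0.121, 0.0915]
orientation: [-180.0, -0.0, -165.0]
force: [-1.6, -4.9, -0.2]
opening: 0.0587
gripper_force: 10.3
```

Request:
play_rows([
  {"x":0,"y":0,"z":-0.3,"rx":0,"ry":0,"rz":0},
  {"x":0,"y":0,"z":-0.3,"rx":0,"ry":0,"rz":0},
  {"x":0,"y":0,"z":-0.3,"rx":0,"ry":0,"rz":0},
  {"x":0,"y":0,"z":-0.3,"rx":0,"ry":0,"rz":0},
  {"x":0,"y":0,"z":-0.3,"rx":0,"ry":0,"rz":0},
  {"x":0,"y":0,"z":-0.3,"rx":0,"ry":0,"rz":0},
  {"x":0,"y":0,"z":0,"rx":0,"ry":0,"rz":0},
  {"x":0,"y":0,"z":0,"rx":0,"ry":0,"rz":0},
])

```text
clock: 6.6
tool_pos: [0.4961, -0.1208, 0.1366]
orientation: [180.0, -0.0, -165.0]
force: [-1.1, -3.7, -3.3]
opening: 0.0584
gripper_force: 9.7
```

```bash
python3 - <<'E'
from h import *
b,_=snap('side','s3.png'); t,_=snap('top','t3.png'); o=ctrl.get_obs(); print(o['clock'],o['tool_pos'],o['force'],o['opening'],o['gripper_force'])
A=cv2.resize(t[155:290,280:430],(400,360),interpolation=2); B=cv2.resize(b[150:285,290:440],(400,360),interpolation=2)
cv2.imwrite('pics/g2.png',np.hstack([A,B]))
E
```

```text
6.7 [ 0.49606357 -0.12071812  0.13643048] [-1.18186145 -5.22955447 -2.55300704] 0.058277155146520945 9.68933304073289
```

View pics/g2.png

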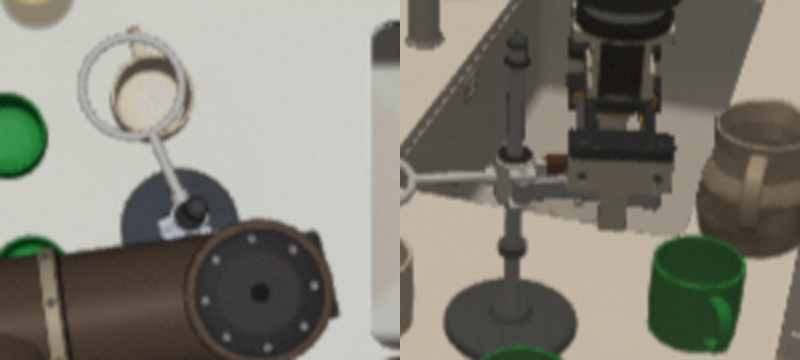

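The arm lifts with the fingers: collar top at crop (513,155), marker ring at (515,60), weight ≈3.3 N felt. I'll continue lifting most of the way.

Request:
play_rows([
  {"x":0,"y":0,"z":-0.3,"rx":0,"ry":0,"rz":0},
  {"x":0,"y":0,"z":-0.3,"rx":0,"ry":0,"rz":0},
  {"x":0,"y":0,"z":-0.3,"rx":0,"ry":0,"rz":0},
  {"x":0,"y":0,"z":-0.3,"rx":0,"ry":0,"rz":0},
  {"x":0,"y":0,"z":-0.3,"rx":0,"ry":0,"rz":0},
  {"x":0,"y":0,"z":-0.3,"rx":0,"ry":0,"rz":0},
  {"x":0,"y":0,"z":-0.3,"rx":0,"ry":0,"rz":0},
  {"x":0,"y":0,"z":-0.3,"rx":0,"ry":0,"rz":0},
  {"x":0,"y":0,"z":0,"rx":0,"ry":0,"rz":0},
  {"x":0,"y":0,"z":0,"rx":0,"ry":0,"rz":0},
])

```text
clock: 7.95
tool_pos: [0.4961, -0.1208, 0.1967]
orientation: [-180.0, 0.0, -165.0]
force: [-2.4, -3.5, -2.3]
opening: 0.0581
gripper_force: 9.0
```

```bash
python3 - <<'E'
from h import *
b,cs=snap('side','s4.png'); t,ct=snap('top','t4.png'); o=ctrl.get_obs(); print(o['clock'],o['tool_pos'],o['force'],o['opening'],o['gripper_force'])
A=cv2.resize(t[155:255,300:400],(400,400),interpolation=2); B=cv2.resize(b[150:200,310:360],(400,400),interpolation=2)
cv2.imwrite('pics/g3.png',np.hstack([A,B]))
for z in np.arange(.23,.30,.01): print(round(z,2),np.round(proj(cs,[.5698,-.101,z]),1),end=';')
E
```

```text
8.05 [ 0.4960992  -0.12074703  0.19645665] [-2.57486907 -2.81199824 -2.11698678] 0.05861342688502806 8.997823912650347
0.23 [335.3 187.3];0.24 [335.4 183.1];0.25 [335.6 178.9];0.26 [335.7 174.7];0.27 [335.8 170.3];0.28 [335.9 166. ];0.29 [336.1 161.5];
```

View pics/g3.png

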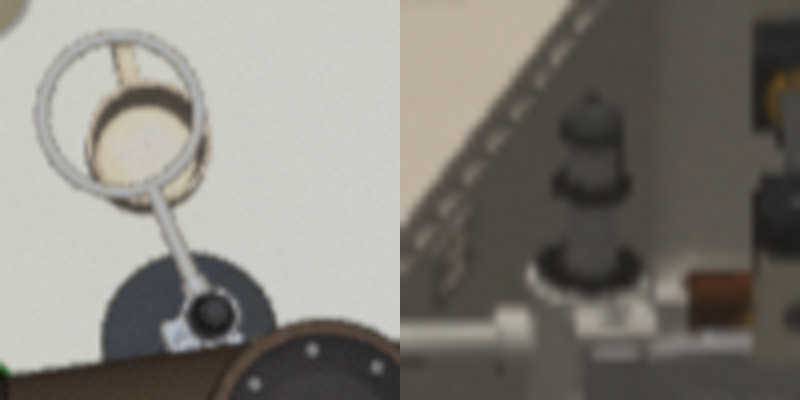

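The side crop shows the marker ring's underside centred at about row 173 and the collar top at about row 183.5, so the gap is ≈24 mm. I'll rise 17 mm, then creep.

Request:
play_rows([
  {"x":0,"y":0,"z":-0.17,"rx":0,"ry":0,"rz":0},
  {"x":0,"y":0,"z":-0.17,"rx":0,"ry":0,"rz":0},
  {"x":0,"y":0,"z":-0.17,"rx":0,"ry":0,"rz":0},
  {"x":0,"y":0,"z":-0.17,"rx":0,"ry":0,"rz":0},
  {"x":0,"y":0,"z":0,"rx":0,"ry":0,"rz":0},
  {"x":0,"y":0,"z":0,"rx":0,"ry":0,"rz":0},
])

```text
clock: 8.8
tool_pos: [0.4961, -0.1208, 0.2137]
orientation: [-180.0, 0.0, -165.0]
force: [-3.4, -2.5, -1.0]
opening: 0.0585
gripper_force: 8.9
```

Request:
play_rows([
  {"x":0,"y":0,"z":-0.06,"rx":0,"ry":0,"rz":0},
  {"x":0,"y":0,"z":-0.04,"rx":0,"ry":0,"rz":0},
  {"x":0,"y":0,"z":0,"rx":0,"ry":0,"rz":0},
])

```text
clock: 9.18
tool_pos: [0.4961, -0.1207, 0.216]
orientation: [180.0, -0.0, -165.0]
force: [-1.6, -2.0, -4.1]
opening: 0.0584
gripper_force: 9.0
```

Request:
play_rows([
  {"x":0,"y":0,"z":-0.06,"rx":0,"ry":0,"rz":0},
  {"x":0,"y":0,"z":0,"rx":0,"ry":0,"rz":0},
  {"x":0,"y":0,"z":0,"rx":0,"ry":0,"rz":0},
])

```text
clock: 9.55
tool_pos: [0.4961, -0.1208, 0.2176]
orientation: [-180.0, -0.0, -165.0]
force: [-3.5, -2.7, -4.6]
opening: 0.0586
gripper_force: 9.0
```

Request:
play_rows([
  {"x":0,"y":0,"z":-0.05,"rx":0,"ry":0,"rz":0},
  {"x":0,"y":0,"z":0,"rx":0,"ry":0,"rz":0},
  {"x":0,"y":0,"z":0,"rx":0,"ry":0,"rz":0},
])

```text
clock: 9.93
tool_pos: [0.4961, -0.1207, 0.2186]
orientation: [180.0, -0.0, -165.0]
force: [-1.6, -3.6, -6.1]
opening: 0.0585
gripper_force: 9.0
```

```bash
python3 - <<'E'
from h import *
f=[]
for i in range(6):
    b,cs=snap('side','s5.png'); o=ctrl.get_obs(); f.append(o['force'][2])
print(np.mean(f),np.std(f),o['tool_pos'],o['clock'])
t,_=snap('top','t5.png')
A=cv2.resize(t[155:255,300:400],(400,400),interpolation=2)
B=cv2.resize(b[150:200,310:360],(400,400),interpolation=2)
cv2.imwrite('pics/g4.png',np.hstack([A,B]))
E
```

```text
-6.763134020097549 0.5719766575195534 [ 0.49611375 -0.12068309  0.21871697] 10.225
```

View pics/g4.png

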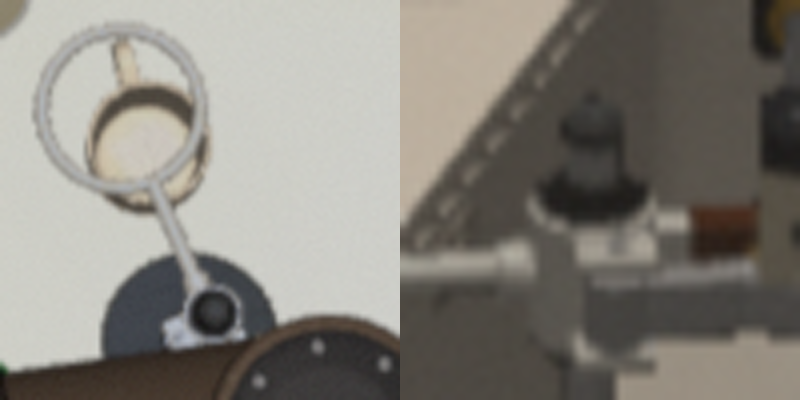

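Contact: the force rose to ≈-6.8 N and the picture shows the collar against the marker ring, with the dripper ring over the mug (≈23 mm off, as intended while the lever is open). Now I'll shut the lever.

Request:
play_rows([
  {"x":0,"y":0,"z":0,"rx":0,"ry":0,"rz":0},
  {"x":0,"y":0,"z":0,"rx":0,"ry":0,"rz":0},
  {"x":0,"y":0,"z":0,"rx":0,"ry":0,"rz":0},
  {"x":0,"y":0,"z":0,"rx":0,"ry":0,"rz":0},
], fingers=0.1)

```text
clock: 10.78
tool_pos: [0.4966, -0.1212, 0.2191]
orientation: [-179.9, 0.0, -165.0]
force: [-1.2, -5.9, -6.3]
opening: 0.0484
gripper_force: 11.9
```

Request:
play_rows([
  {"x":0,"y":0,"z":0,"rx":0,"ry":0,"rz":0},
  {"x":0,"y":0,"z":0,"rx":0,"ry":0,"rz":0},
  {"x":0,"y":0,"z":0,"rx":0,"ry":0,"rz":0},
  {"x":0,"y":0,"z":0,"rx":0,"ry":0,"rz":0},
  {"x":0,"y":0,"z":0,"rx":0,"ry":0,"rz":0},
  {"x":0,"y":0,"z":0,"rx":0,"ry":0,"rz":0},
  {"x":0,"y":0,"z":0,"rx":0,"ry":0,"rz":0},
  {"x":0,"y":0,"z":0,"rx":0,"ry":0,"rz":0},
], fingers=-1)

```text
clock: 11.78
tool_pos: [0.4967, -0.1211, 0.2192]
orientation: [-179.9, 0.1, -165.0]
force: [-0.8, -5.0, -6.4]
opening: 0.032
gripper_force: 29.7
```

```bash
python3 - <<'E'
from h import *
b,cs=snap('side','s6.png'); t,ct=snap('top','t6.png'); o=ctrl.get_obs(); print(o['clock'],o['tool_pos'],o['orientation'],o['force'],o['opening'],o['gripper_force'])
A=cv2.resize(t[155:255,300:400],(400,400),interpolation=2)
B=cv2.resize(b[150:200,310:360],(400,400),interpolation=2)
cv2.imwrite('pics/g5.png',np.hstack([A,B]))
F=np.array([.5698,-.101]); th=np.radians(15)
R=F+.13*np.array([np.cos(th),np.sin(th)]); print('pred ring',R,proj(ct,[*R,.238]))
E
```

```text
11.875 [ 0.49672449 -0.12108868  0.2192487 ] [-1.79948778e+02  5.83407478e-02 -1.65003243e+02] [-0.43208688 -5.31382925 -5.30617965] 0.03210671687122966 29.663466811180115
pred ring [ 0.69537036 -0.06735352] (np.float64(338.1985841686433), np.float64(180.11605243832275))
```

View pics/g5.png

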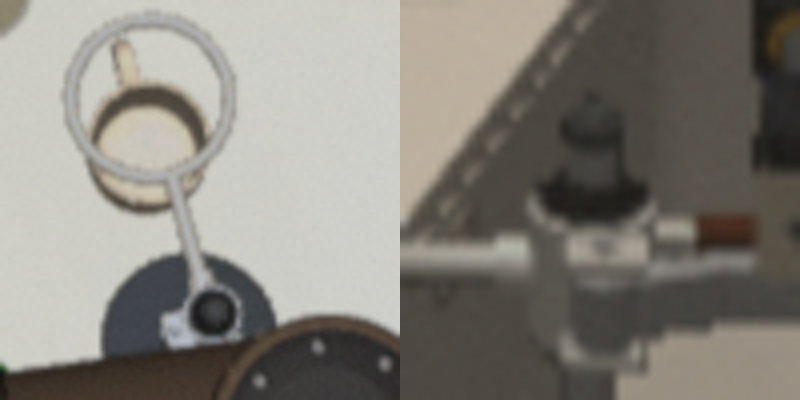

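The ring centre is at top px (337.5,179.2), which is ≈7 mm from the mug mouth once projected. The opening is 32 mm (lever shut) and the collar is still at the marker. Handing in.

```bash
python3 -c "
from h import *
print(workorder.close_job())"
```

```text
the job is handed in; nothing more can be done
None
```

The job is handed in (no verdict was returned): the collar is up against the marker ring, the lever is squeezed shut (32 mm opening, about 30 N) and still held, and the dripper ring is about 7 mm off the mug's centre by the top camera; I viewed 11 pictures, one over the limit of 10.

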